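# Set the date coder to its mark and hold the jar in front of it

### The arm

A 6-joint arm with a two-finger parallel gripper is mounted at the origin on the work surface; the furniture and walls round the work are solid. World frame = base frame: x ahead of the robot, y to its left, z up, the work surface at z = 0. Lengths are in m, angles in rad, forces in N, time in s.
With the tool pointing down it reaches from about 0.225 to 0.875 m from the base axis. Payload 3.4 kg.
Tool frame: the origin (TCP) lies on the centre line of the jaws, within the pads' length; the fingertips stand 22 mm ahead of it and the grasp point (between the pads) lies 3 mm ahead of it (arm.tips_ahead is the distance from the TCP to the fingertips, in m); z points along the fingers, y is the direction in which the jaws open and shut (so a half turn about z gives the same grasp; the last joint's range is limited). The gripper opens to 85 mm and grips with 20 to 120 N. Pads are 22 mm wide; open, the fingers measure 114 mm over their backs; the gripper's body (76 mm by 85 mm) begins 54 mm behind the grasp point. The pads swing forward as they close: fully open they stand 13 mm farther back than shut.
Start: joints at [1.105, 0.276, 1.505, -0, 1.361, -0.121], TCP at [0.194, 0.541, 0.253] pointing down, gripper open.
Joint ranges: [-2.89, 2.89], [-0.75, 2.08], [0.22, 2.7], [-1.18, 4.32], [0.11, 2.71], [-2.7, 2.7]. Speed limits (rad/s): [2.57, 2.57, 3.14, 3.14, 3.14, 3.14].

### API

Orientations are given as a rotation vector (axis times angle).
In Python, from plant import arm gives the robot as it stands.
- The arm moves only by the tool carry_out, never from a script. Its argument "targets" is a list of rows, each a list of 4 numbers: the shift along the tool's x, y, z in m, then the turn about the tool's z in rad. In form: [[x, y, z, turn], ...]. A call has 1 to 10 rows; each row is the pose to reach, as a shift and turn from the pose measured when the call began, along the tool's axes at that moment; what a row does not reach only later rows make up. A row lasts 1/10 s, in which the tool goes at most 50 mm and 8.59 degrees, less where a joint would pass 70% of its speed; a pose out of reach is approached as far as the arm can. A call with a gripper value outside its range is refused whole. "grip" is the gripper's target within -1 to 1 (fully open at 1, half-way at 0, shut at -1), set as the call begins (left out, the last holds). The fingers move at their own pace and stop on an object; "newtons" is the grip in N (left out, the last holds). Time passes only in rows, so rows that repeat a pose let the fingers close. It gives the time, the measured TCP pose, the force and the opening at its end, in the units of the state.
- arm.state(): the state, without advancing time (a new reading comes with each control period).
- arm.grab_frame(name): name is "scene" or "top" or "wrist"; returns the picture (400x640x3 uint8, red, green, blue); there is no depth.
- arm.calibration(name): a dict with "fx", "fy", "cx", "cy" (pixels), "rvec" (rotation vector, rad) and "tvec" (3), from world to camera coordinates, as OpenCV has them; the wrist camera has in their place "hand_eye" (4x4, takes a point from camera to tool coordinates, whose origin is the TCP and whose axes are the flange's). Camera axes: x right, y down, z forward; pixel columns grow to the right and rows downward; lengths in m; the calibration is good to about 2 mm. A picture is of the moment at which its call begins: read the wrist's pose just before it. calibration takes no time and is no camera call.
- arm.finish_job(): hands the job in, once; it reports no verdict.
The state is a dict: "clock": time; "q": joint angles; "qvel": joint speeds; "joint_torque": joint torques, N m; "position": TCP position; "eef_rot": TCP orientation; "contact_force": force on the tool from outside, world axes, zero at the start; "torque": the same for the moment, N m; "finger_gap": opening from 0.0 (shut) to 1.0 (fully open).
Only numpy, scipy, OpenCV 4.12 (cv2) and the standard library are available. Lean on these libraries where they do the work, as an engineer would, in place of code of your own. Each camera call takes 0.05 s, during which the arm holds its last target.

### The job

Set up the date coder for the jar: swing the clamp lever on the print head's carriage open, slide the carriage along its rail until its pointer is in line with the index tab, and swing the lever fully back to lock it there. Then turn the bottle carousel by the black knob on top of its hub until the straight-sided lidded jar stands squarely in front of the print head, and finish while still gripping that knob so the turntable stays still for printing. Do not disturb the open cup behind the carousel.

Things in the scene. Friction and masses are not known exactly. Their poses are not given: they have to be found in the camera images.
- station: Fixed coding station; origin on the bench under the carousel's axis, z up. A raised rail (30 mm wide, top 105 mm up) runs from the carousel along station -y, centre line x = 0, 94 to 200 mm from the axis, to the robot's right (station yaw 0.08 to 0.18). Beyond the rail a bag bulges, 0.12 m high near it, 0.16 m further off; bottles 0.20 m high stand to the right of its outer end.
- lever_knob (a point): Middle of the clamp lever's grip: an upright round black knob 18 mm in diameter, 162 mm above the bench; its top is 18 mm above this point, the flat lever arm's upper face 18 mm below. The print head (44 mm wide, top 147 mm above the bench) begins 18 mm from the lever's pivot on the carousel side.
- clamp_lever (a joint): Swing (rad) about an upright pivot on the carriage, 45 mm from the knob. 0: locked, at a stop, lever pointing along the rail away from the carousel (station -y). Grows counter-clockwise from above (towards station +x) to a stop at 1.25. Above 0.85 the carriage is free; below, a shoe grips the rail against 30 N. Stays where left; takes 5 to 8 N at the knob.
- carriage (a joint): Travel of the carriage that carries the print head (m): 0 at the outer end, grows towards the carousel (station +y) to a stop at 0.040. Runs with 2 N of drag when unclamped, and the unclamped lever is stiff enough to push or pull it by the knob. Starts at 0 to 0.006.
- pointer (a point): Tip of the carriage's pointer: a black blade 3 mm thick that sticks out 19 mm level from the robot-facing side of the carriage, at its middle; the tip lies 44 mm from the rail's centre line (station -x), 100 mm above the bench. Its axes are the station's.
- tab_mark (a point): Tip of the index tab's fin: a bright steel blade 3 mm thick that sticks out towards the robot from a small dark block clamped to that side of the rail, just lower than the pointer's blade. Its axes are the station's; the pointer is set when both have the same station y (one blade above the other). 12 to 36 mm from the pointer at the start, towards the carousel.
- print_face (a point): Centre of the print head's flat face, which looks along station +y at the carousel's axis, 121 mm above the bench, 50 mm ahead of the carriage's middle; moves with the carriage. Its axes are the station's.
- carousel (a joint): Turn of the carousel (rad), counter-clockwise seen from above, endless, very easy running (0.03 N m of friction), no detents. 0 (or a whole turn): the jar stands on the rail's centre line, straight in front of the print head. Starts between 0.8 and 2.6.
- hub_knob_centre (a point): Centre of the carousel's knob: a round fluted black knob 44 mm in diameter and 40 mm high on top of the hub column, on the carousel's axis, 272 mm above the bench. It is fast to the carousel and turns it. The bottles round it end 35 mm below this point (237 mm above the bench).
- hub_knob: The same knob; its origin lies on the axis at its underside, 252 mm above the bench.
- jar_centre (a point): Centre of the jar that is to be printed: a straight white jar 54 mm in diameter and 126 mm high with a wide flat screw lid, fixed in one of the carousel's five nests, 52 mm from the carousel's axis. The four others hold slim white mist bottles (54 mm wide, 201 mm high) with narrow pump tops.
- cup: Loose open cup, 66 mm wide and 89 mm high, standing behind the carousel near the left edge of the bench. Origin at its underside. Not to be disturbed.

How it is judged:
On the way, in this order (a step that is already met when the one before it is completed fails the run):
1. the clamp lever is swung open (value of joint clamp_lever above 0.9 rad), for 0.1 s.
2. the carriage has been slid until its pointer is within 4 mm of the index tab (y of pointer in the frame of tab_mark between -0.004 and 0.004 m), for 0.2 s.
3. the lever is swung back and the carriage is locked at the tab (all of step 2 and value of joint clamp_lever below 0.15 rad), for 0.2 s.
4. the jar stands in front of the print head and the knob is gripped (x of jar_centre in the frame of print_face between -0.004 and 0.004 m and horizontal distance between jar_centre and print_face below 0.075 m and contact force between the fingers and hub_knob above 3 N), for 0.2 s.
At the end, for the whole second after the job is handed in: Pointer within 4 mm of the index tab, clamp lever within 0.15 rad of its locked stop; jar's axis within 4 mm of the print head's centre line, on its side (within 75 mm of its face); turntable still, the fingers pressing on the hub knob with over 3 N (all of step 3 and all of step 4 and velocity of joint carousel between -0.05 and 0.05 rad/s); the arm keeps its last pose, push and grip.
It fails at once if the open cup is shoved more than 20 mm or tipped (distance of cup from where it was at the start of the episode above 0.02 m or angle between cup's own z axis and vertical above 0.3 rad).
It also fails if it takes over 64 s, if anything falls off the work surface, if the arm or the gripper's body presses on something with over 40 N, if the wrist force passes 120 N, or if a joint passes its speed limit or range.

## Working session

There is one attempt and no reset: what is moved stays moved. The work goes in short steps, Python scripts to look and compute and a tool call to move; the robot and the scene stay as the last step left them, time stands still between calls to the robot, and variables do not carry over. Pictures are saved under pics/ and viewed, and the job is handed in when it is done.

Besides the shell and the picture viewer there is one more tool, called as a command line: name --pt "numbers of a row" for each row, then --argument value for the rest. carry_out: Moves the arm, as the interface text tells. Its arguments: {"type":"object","properties":{"targets":{"type":"array"},"grip":{"type":"number"},"newtons":{"type":"number"}},"required":["targets"]}

```bash
ls; mkdir -p pics
python3 - <<'E'
from plant import arm
import cv2
s=arm.state();print({k:(v if not hasattr(v,'tolist') else v.tolist()) for k,v in s.items()}, arm.tips_ahead)
for n in("scene","top","wrist"):
    cv2.imwrite(f"pics/a_{n}.png",arm.grab_frame(n)[:,:,::-1]); print(n,arm.calibration(n))
E
```

```text
pics
{'clock': 0.0, 'q': [1.1049788071746471, 0.27657947669409655, 1.5061564595292993, -3.3504375702032544e-05, 1.360728446097513, -0.12096731886133352], 'qvel': [0.0004557785970548116, -0.003321088513884832, 0.00016889317664597442, 0.0015356041576099274, 0.0008880183419855347, -0.0016847775293492187], 'joint_torque': [0.001483081723563373, -41.67637825012207, -24.580904245376587, -1.4923617754902807e-05, 0.010801941971294582, 1.2800925333067426e-05], 'position': [0.19414803856964782, 0.5406866928736183, 0.25243925299236347], 'eef_rot': [-0.5389107389586286, -3.0945060663646213, 0.0028288920272503764], 'contact_force': [1.0225452251127514, 0.6986580006831046, 0.5611894089020457], 'torque': [0.005628192501353653, -0.0030391926023320168, 0.03343039137077564], 'finger_gap': 0.9980846563133815} 0.022
scene {'fx': 467.785223538131, 'fy': 467.785223538131, 'cx': 317.50105935552745, 'cy': 192.79429230902085, 'rvec': array([ 2.23629688, -0.8045739 ,  0.32560977]), 'tvec': array([-0.26860925,  0.39790769,  0.67840388])}
top {'fx': 415.69380870670534, 'fy': 415.69380870670534, 'cx': 316.4582584732804, 'cy': 199.83490642059138, 'rvec': array([ 2.0548302 , -2.13701184,  0.2544301 ]), 'tvec': array([0.16318952, 0.50869987, 0.94807366])}
wrist {'fx': 287.72092297191244, 'fy': 287.72092297191244, 'cx': 321.67956116456884, 'cy': 199.2021724120217, 'hand_eye': array([[-4.63117530e-04, -9.59318170e-01, -2.82326823e-01,
         7.04359202e-02],
       [ 9.99999885e-01, -4.08212504e-04, -2.53294405e-04,
         3.75514229e-04],
       [ 1.27740586e-04, -2.82326907e-01,  9.59318248e-01,
        -1.21379905e-01],
       [ 0.00000000e+00,  0.00000000e+00,  0.00000000e+00,
         1.00000000e+00]])}
```

View pics/a_scene.png

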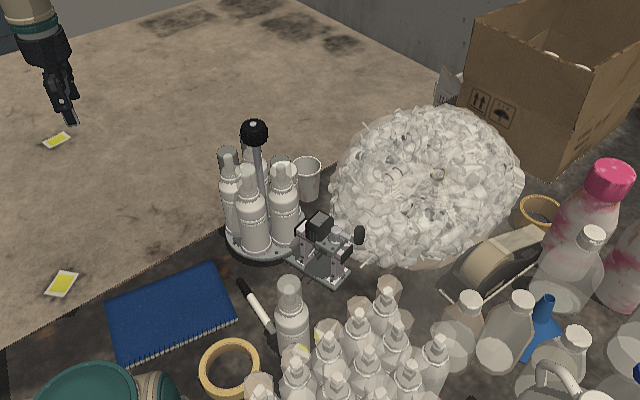

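View pics/a_top.png

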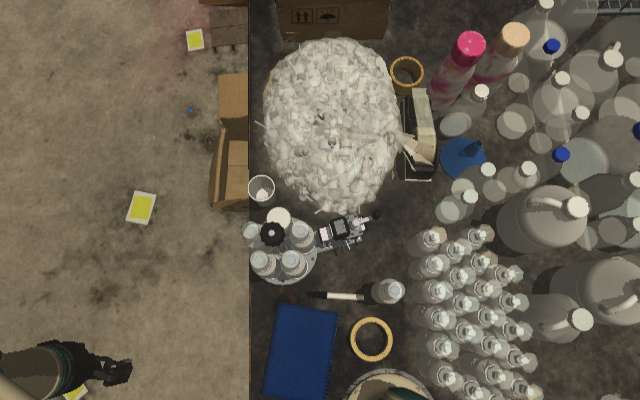

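View pics/a_wrist.png

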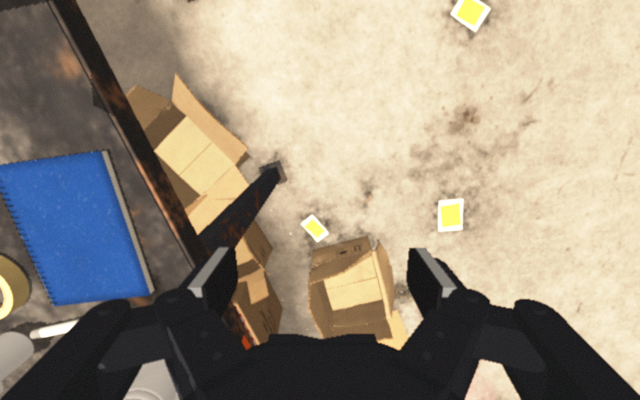

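The station shows in both fixed cameras: hub knob near (272,234) in top and (254,131) in scene. The jar is hidden in the scene view. I'll enlarge both.

Run:
```python
import cv2
a=cv2.imread("pics/a_top.png")[165:295,235:395]; cv2.imwrite("pics/b_top.png",cv2.resize(a,None,fx=5,fy=4.5 and 5,interpolation=cv2.INTER_CUBIC)[:600])
a=cv2.imread("pics/a_scene.png")[110:300,210:380]; cv2.imwrite("pics/b_scene.png",cv2.resize(a,None,fx=3.15,fy=3.15,interpolation=cv2.INTER_CUBIC))
a=cv2.imread("pics/a_scene.png")[200:300,280:380]; cv2.imwrite("pics/b_scene2.png",cv2.resize(a,None,fx=6,fy=6,interpolation=cv2.INTER_CUBIC))
```

```text
(no output)
```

View pics/b_top.png

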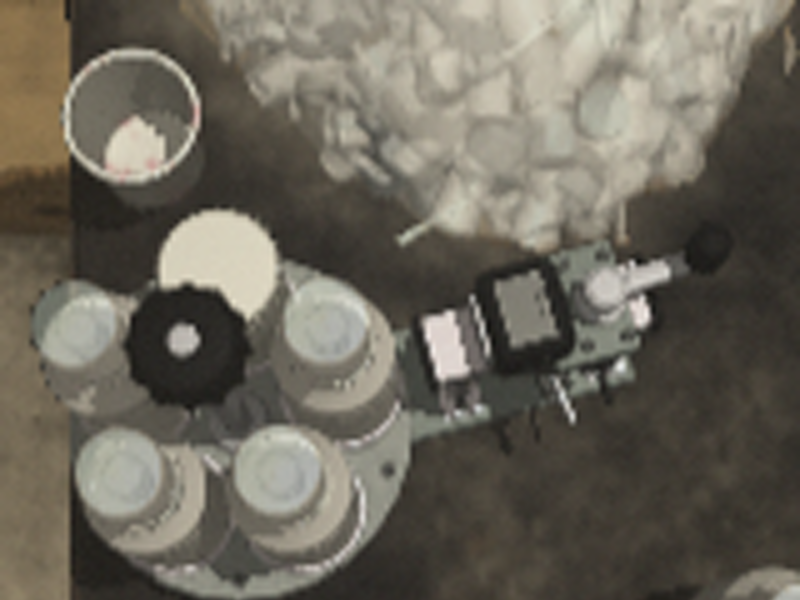

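View pics/b_scene.png

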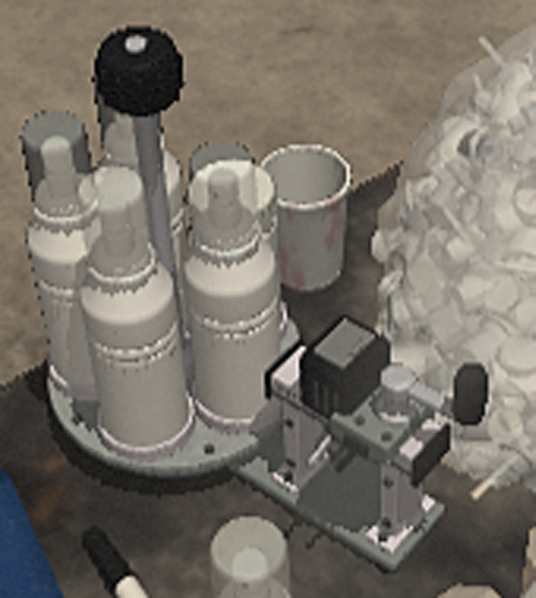

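View pics/b_scene2.png

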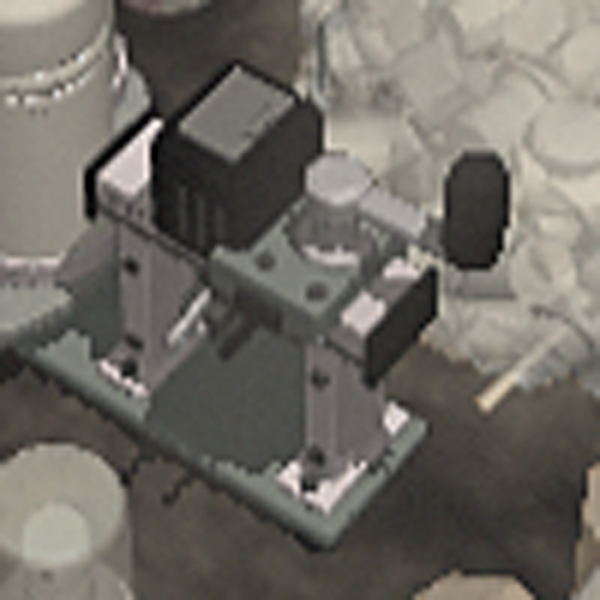

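Top crop: hub knob top at (271.8,233.5), lever knob top at (376.8,214.2), jar lid at (278.5,219), steel fin near (348.5,245). Scene: lever knob (359.5,235), steel fin tip (309,256), pointer tip (318,258). I'll triangulate these.

```bash
cat > h.py <<'E'
import numpy as np, cv2
from scipy.spatial.transform import Rotation as R
from plant import arm
def cam(n,st=None):
    c=arm.calibration(n)
    if n=="wrist":
        T=np.eye(4);T[:3,:3]=R.from_rotvec(st["eef_rot"]).as_matrix();T[:3,3]=st["position"]
        W=T@c["hand_eye"]; Rc=W[:3,:3]; o=W[:3,3]
    else:
        Rw=cv2.Rodrigues(c["rvec"])[0]; Rc=Rw.T; o=-Rw.T@c["tvec"]
    return c,Rc,o
def ray(n,u,v,st=None):
    c,Rc,o=cam(n,st); d=Rc@np.array([(u-c["cx"])/c["fx"],(v-c["cy"])/c["fy"],1]); return o,d/np.linalg.norm(d)
def atz(n,u,v,z,st=None):
    o,d=ray(n,u,v,st); return o+d*(z-o[2])/d[2]
def tri(*rs):
    A=np.zeros((3,3));b=np.zeros(3)
    for o,d in rs:
        P=np.eye(3)-np.outer(d,d);A+=P;b+=P@o
    p=np.linalg.solve(A,b); return p,[np.linalg.norm((np.eye(3)-np.outer(d,d))@(p-o)) for o,d in rs]
def proj(n,p,st=None):
    c,Rc,o=cam(n,st); q=Rc.T@(np.asarray(p)-o); return c["fx"]*q[0]/q[2]+c["cx"],c["fy"]*q[1]/q[2]+c["cy"]
def shot(name,f,st=None):
    s=arm.state(); cv2.imwrite(f,arm.grab_frame(name)[:,:,::-1]); return s
E
python3 - <<'E'
from h import *
np.set_printoptions(precision=4,suppress=True)
print("hub top", atz("top",271.8,233.2,.292), atz("scene",253.2,124,.292))
print("hub c", tri(ray("top",272.4,234),ray("scene",254,132)))
print("lev", atz("top",376.8,214.2,.180), atz("scene",359.5,235,.162))
print("lever tri",tri(ray("top",376.8,214.2),ray("scene",359.5,228)))
print("jar lid", atz("top",278.5,219,.15))
print("fin tri",tri(ray("top",350,249),ray("scene",309,256)), atz("scene",309,256,.095))
print("ptr", atz("scene",318,258,.1))
c=cam("top");print(c[2],cam("scene")[2])
E
```

```text
hub top [0.3994 0.2287 0.292 ] [0.4007 0.2298 0.292 ]
hub c (array([0.4002, 0.2293, 0.276 ]), [np.float64(0.00022371904567932983), np.float64(0.00022371904567942112)])
lev [0.4495 0.0178 0.18  ] [0.4526 0.0163 0.162 ]
lever tri (array([0.4506, 0.0172, 0.1798]), [np.float64(0.0011343730202056988), np.float64(0.0011343730202056015)])
jar lid [0.4533 0.2283 0.15  ]
fin tri (array([0.3878, 0.072 , 0.1032]), [np.float64(0.0005414583464292346), np.float64(0.0005414583464293605)]) [0.3921 0.0768 0.095 ]
ptr [0.3992 0.0603 0.1   ]
[0.2766 0.151  1.0416] [ 0.0841 -0.3292  0.7584]
```

```bash
cat >> h.py <<'E'
def totool(p,hy=None):
    """shift & turn from present pose to TCP world p, jaw heading hy(rad)"""
    s=arm.state();M=R.from_rotvec(s["eef_rot"]).as_matrix()
    d=M.T@(np.asarray(p)-s["position"]); h=np.arctan2(M[1,1],M[0,1])
    t=0 if hy is None else -((hy-h+np.pi)%(2*np.pi)-np.pi)
    return np.round([*d,t],4),"jaw heading",round(h,3)
E
python3 - <<'E'
from h import *
print(totool([.41,0,.37],.13)); print(proj("top",[.41,0,0]))
E
```

```text
(array([-0.3859, -0.4362, -0.1168,  1.0959]), 'jaw heading', np.float64(1.226))
(np.float64(375.01863012655303), np.float64(243.83862517004857))
```

carry_out --pt "0 0 -0.05 0" --pt "0 0 -0.1 0" --pt "0 0 -0.12 0" --grip 0

```text
clock: 0.45
position: [0.1948, 0.542, 0.3774]
eef_rot: [0.539, 3.093, 0.009]
contact_force: [0.3, 1.0, -0.3]
finger_gap: 0.512
```

carry_out --pt "-0.03 -0.034 0 0.13" --pt "-0.06 -0.068 0 0.27" --pt "-0.09 -0.102 0 0.4" --pt "-0.12 -0.136 0 0.53" --pt "-0.15 -0.17 0 0.66" --pt "-0.18 -0.203 0 0.78" --pt "-0.21 -0.237 0 0.9" --pt "-0.24 -0.271 0 1.0" --pt "-0.27 -0.305 0 1.1" --pt "-0.3 -0.339 0 1.1"

```text
clock: 1.45
position: [0.3626, 0.1199, 0.3756]
eef_rot: [-2.078, -2.355, -0.009]
contact_force: [0.5, 0.4, -0.6]
finger_gap: 0.501
```

Run:
```python
from h import *
print(totool([.41,0,.26],.13),arm.state()['q'])
```

```text
(array([-0.1254,  0.0317,  0.1151, -0.0054]), 'jaw heading', np.float64(0.125)) [ 0.13216612 -0.07778683  1.61556052  0.00487389  1.60011738  0.00766283]
```

carry_out --pt "-0.04 0.01 0 0" --pt "-0.08 0.02 0 0" --pt "-0.12 0.03 0.03 0" --pt "-0.125 0.032 0.07 0" --pt "-0.125 0.032 0.1 0" --pt "-0.125 0.032 0.115 0" --pt "-0.125 0.032 0.115 0" --pt "-0.125 0.032 0.115 0"

```text
clock: 2.25
position: [0.4104, 0.0004, 0.2605]
eef_rot: [-2.078, -2.355, -0.01]
contact_force: [1.0, 0.0, -0.2]
finger_gap: 0.5
```

Run:
```python
from h import *
s=shot("wrist","pics/c_w.png");print(s["position"],s["eef_rot"],s["clock"])
import json;json.dump({k:list(s[k]) for k in("position","eef_rot")},open("c.json","w"))
```

```text
[0.41040003 0.00042755 0.26047983] [-2.0779951  -2.35468513 -0.00954727] 2.25
```

View pics/c_w.png

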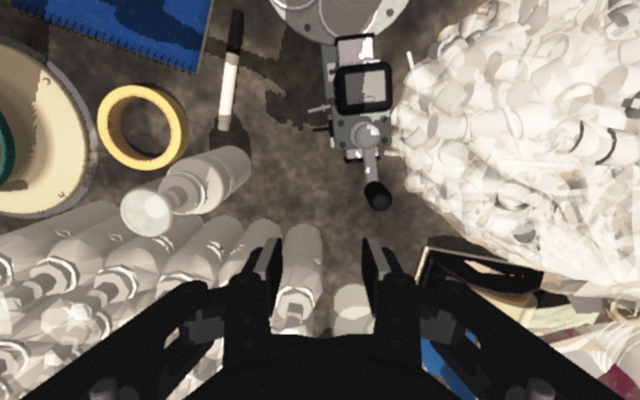

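Run:
```python
import cv2
a=cv2.imread("pics/c_w.png")[80:220,295:415]; cv2.imwrite("pics/c_w2.png",cv2.resize(a,None,fx=4.28,fy=4.28,interpolation=cv2.INTER_CUBIC))
a=cv2.imread("pics/c_w.png")[20:150,295:415]; cv2.imwrite("pics/c_w3.png",cv2.resize(a,None,fx=4.5,fy=4.5,interpolation=cv2.INTER_CUBIC))
```

```text
(no output)
```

View pics/c_w2.png

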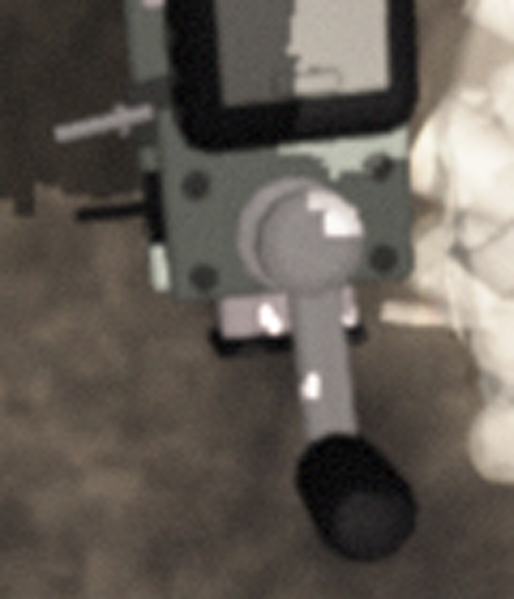

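View pics/c_w3.png

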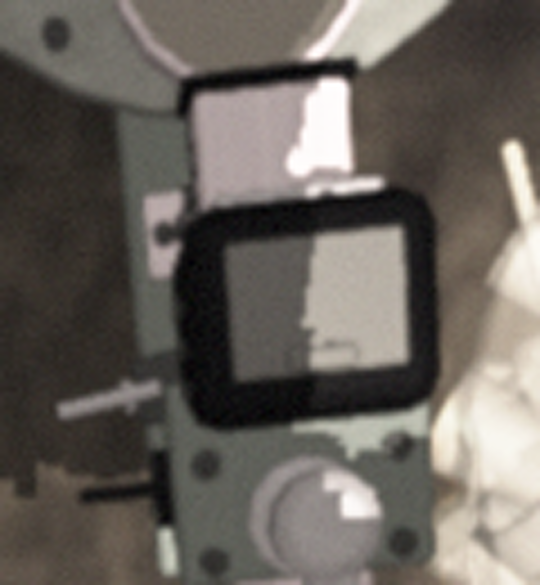

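Wrist view: pointer tip at (313.7,130), index fin tip at (308.6,111.1), lever knob top at (382,200), pivot cap at (366,136). The carriage plate holes give the station's direction.

Run:
```python
from h import *
import json
np.set_printoptions(precision=4,suppress=True)
s=json.load(open("c.json"))
P=lambda u,v,z:atz("wrist",295+u/4.28,80+v/4.28,z,s)
ptr=P(80,214,.1);ptb=P(145,208,.1);fin=P(58,133,.094);finb=P(150,112,.094)
kn=P(373,517,.18);pv=P(305,238,.155)
print("ptr",ptr,ptb,"fin",fin,finb,"knob",kn,"piv",pv)
h=[P(u,v,.125) for u,v in((197,184),(204,277),(378,165),(384,259))]
for a,b in((1,0),(3,2)):
    d=h[a]-h[b];print("psi -y",np.arctan2(d[0],-d[1]))
for a,b in((0,2),(1,3)):
    d=h[b]-h[a];print("psi x",np.arctan2(d[1],d[0]))
print("holes mid",np.mean(h,0))
d=ptb-ptr;print("ptr psi",np.arctan2(d[1],d[0]));d=finb-fin;print("fin psi",np.arctan2(d[1],d[0]))
# face edge of print head: crop3
Q=lambda u,v,z:atz("wrist",295+u/4.5,20+v/4.5,z,s)
a=Q(225,245,.147);b=Q(408,228,.147);c=Q(235,380,.147);e=Q(412,358,.147)
for p,q in((a,b),(c,e)): d=q-p;print("head psi",np.arctan2(d[1],d[0]),np.linalg.norm(d))
a=Q(180,100,.14);b=Q(355,70,.14); d=b-a;print("face psi",np.arctan2(d[1],d[0]),(a+b)/2)
d=kn-pv; print("lever head",np.arctan2(d[0],-d[1]),np.hypot(d[0],d[1]))
hub=np.array([.400,.2293])
d=pv[:2]-hub;print("pivot from hub",np.arctan2(d[0],-d[1]),np.hypot(*d))
print(totool([.41,0,.26]))
```

```text
ptr [0.3976 0.0574 0.1   ] [0.4118 0.0605 0.1   ] fin [0.3905 0.074  0.094 ] [0.4104 0.081  0.094 ] knob [0.4546 0.0172 0.18  ] piv [0.4393 0.0608 0.155 ]
psi -y 0.220426948285765
psi -y 0.24933954333223896
psi x 0.22541437935426104
psi x 0.22228518571117237
holes mid [0.4408 0.0623 0.125 ]
ptr psi 0.21354182834695748
fin psi 0.33866797631735296
head psi 0.21069577233524794 0.030747867836183936
head psi 0.24227573236024638 0.030594567578147425
face psi 0.2784922734697797 [0.421  0.1296 0.14  ]
lever head 0.3368139077119715 0.04623378811399699
pivot from hub 0.22915979868033706 0.17301423010950207
(array([-0.0003, -0.0009,  0.0011,  0.    ]), 'jaw heading', np.float64(0.125))
```

Pointer-to-tab distance is about 18 mm, inside the stated 12 to 36. Apparent yaw is around 0.2, with estimates scattered from 0.1 to 0.23, so I'll re-measure it closer up before the jar step. The lever knob is near (0.452, 0.017), so I'll go there now.

Run:
```python
from h import *
print(totool([.452,.017,.171],.2))
```

```text
(array([ 0.0109,  0.0424,  0.0904, -0.0751]), 'jaw heading', np.float64(0.125))
```

carry_out --pt "0.0109 0.0424 0 -0.075" --pt "0.0109 0.0424 0.0 -0.075" --pt "0.0109 0.0424 0.03 -0.075" --pt "0.0109 0.0424 0.03 -0.075" --pt "0.0109 0.0424 0.03 -0.075"

```text
clock: 2.8
position: [0.4517, 0.0168, 0.2321]
eef_rot: [1.988, 2.432, 0.011]
contact_force: [0.1, -0.4, 0.6]
finger_gap: 0.501
```

Run:
```python
from h import *
s=shot("wrist","pics/d_w.png");print(s["position"],s["clock"],s["contact_force"],totool([.452,.017,.171],.2))
shot("scene","pics/d_s.png")
a=cv2.imread("pics/d_s.png")[150:300,270:430]; cv2.imwrite("pics/d_s2.png",cv2.resize(a,None,fx=4,fy=4,interpolation=cv2.INTER_CUBIC))
```

```text
[0.45170785 0.0167802  0.23213892] 2.8 [ 0.08640896 -0.38904106  0.58320113] (array([ 0.0002, -0.0006,  0.0617, -0.0001]), 'jaw heading', np.float64(0.2))
```

View pics/d_w.png

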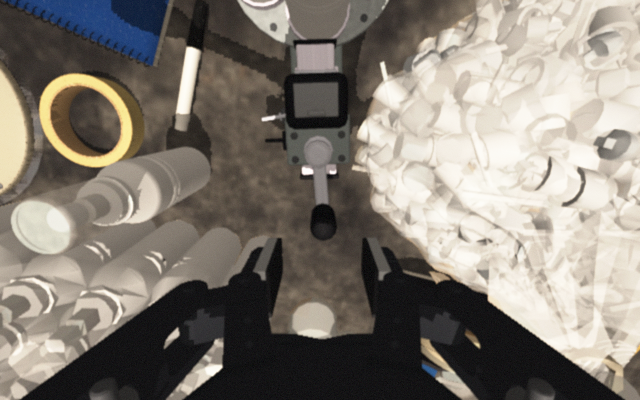

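View pics/d_s2.png

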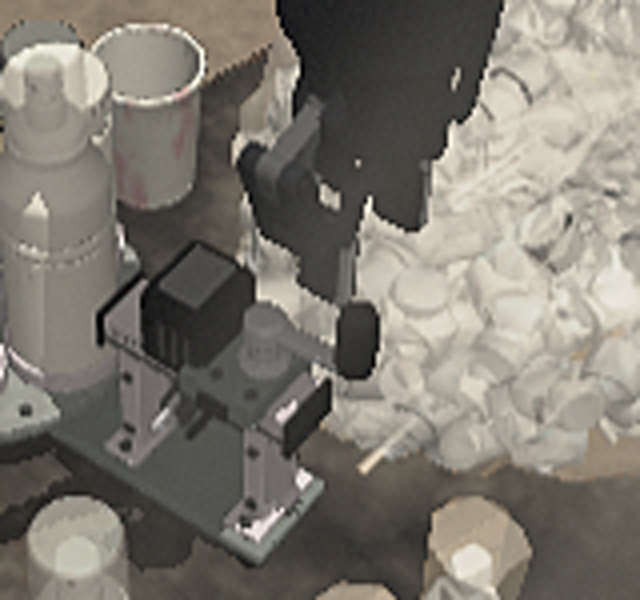

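With the tool at heading 0.2 the print head looks square in the picture, so yaw is about 0.2. The knob top at (322,224) lines up with the jaw centre. Next I'll check the radial position and go down.

Run:
```python
from h import *
s=arm.state();print(atz("wrist",322,227,.18,s),atz("wrist",317,150,.155,s),atz("wrist",262,120,.094,s),atz("wrist",267,140,.1,s),totool([.452,.017,.171],.2))
```

```text
[0.45396899 0.01827599 0.18      ] [0.44156899 0.06351576 0.155     ] [0.3905222  0.07263697 0.094     ] [0.39823695 0.05720899 0.1       ] (array([ 0.0003, -0.0008,  0.0619, -0.0002]), 'jaw heading', np.float64(0.2))
```

carry_out --pt "0 0 0.03 0" --pt "0 0 0.05 0" --pt "0 0 0.061 0" --pt "0 0 0.061 0" --pt "0 0 0.061 0"

```text
clock: 3.4
position: [0.4537, 0.0167, 0.1729]
eef_rot: [1.986, 2.429, 0.015]
contact_force: [0.4, 0.1, -0.2]
finger_gap: 0.498
```

carry_out --pt "0 0 0 0" --pt "0 0 0 0" --pt "0 0 0 0" --pt "0 0 0 0" --pt "0 0 0 0" --grip -1 --newtons 30

```text
clock: 3.9
position: [0.454, 0.0164, 0.1741]
eef_rot: [1.985, 2.428, 0.015]
contact_force: [-0.8, -0.3, 4.5]
finger_gap: 0.198
```

Knob gripped: the opening is about 17 mm for an 18 mm knob. I'll swing it open along the arc.

carry_out --pt "0.001 0.006 -0.001 -0.13" --pt "0.002 0.011 -0.001 -0.25" --pt "0.004 0.016 -0.001 -0.37" --pt "0.007 0.021 -0.001 -0.49" --pt "0.01 0.025 -0.001 -0.61" --pt "0.0135 0.029 -0.001 -0.73" --pt "0.0175 0.033 -0.001 -0.85" --pt "0.022 0.036 -0.001 -0.97" --pt "0.0265 0.038 -0.001 -1.08" --pt "0.0265 0.038 -0.001 -1.08"

```text
clock: 4.9
position: [0.4851, 0.0509, 0.1745]
eef_rot: [0.454, 3.101, 0.01]
contact_force: [1.0, 1.8, -10.1]
finger_gap: 0.189
```

carry_out --pt "0 0 0 0" --pt "0 0 0 0"

```text
clock: 5.1
position: [0.4852, 0.0509, 0.1744]
eef_rot: [0.457, 3.101, 0.01]
contact_force: [0.9, 1.3, -6.1]
finger_gap: 0.198
```

Run:
```python
from h import *
s=shot("wrist","pics/e_w.png");print(s["position"],s["clock"],s["contact_force"],totool([.452,.017,.171],.2))
shot("scene","pics/e_s.png")
a=cv2.imread("pics/e_s.png")[150:300,270:430]; cv2.imwrite("pics/e_s2.png",cv2.resize(a,None,fx=4,fy=4,interpolation=cv2.INTER_CUBIC))
```

```text
[0.48518986 0.05085558 0.17442273] 5.1 [ 0.88011961  1.31110893 -6.14166061] (array([ 0.022 , -0.042 ,  0.003 ,  1.0785]), 'jaw heading', np.float64(1.279))
```

View pics/e_w.png

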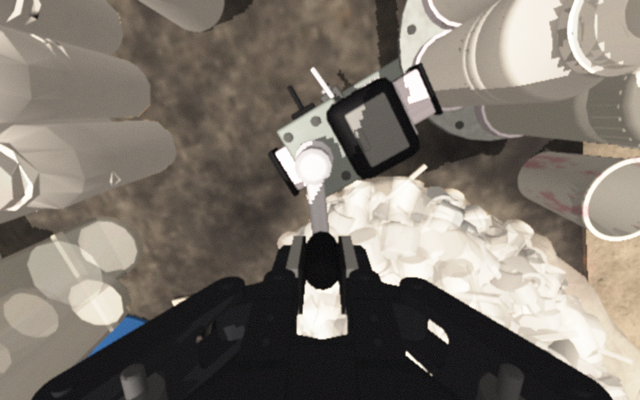

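View pics/e_s2.png

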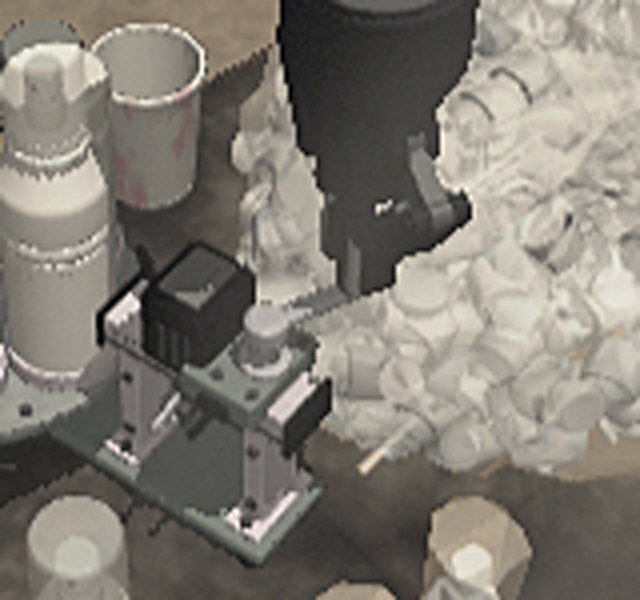

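The lever is open and the pointer and fin still show in the wrist view. I'll enlarge for the exact slide distance and direction.

Run:
```python
import cv2
a=cv2.imread("pics/e_w.png")[45:215,255:455]; cv2.imwrite("pics/e_w2.png",cv2.resize(a,None,fx=4,fy=3.5 and 4,interpolation=cv2.INTER_CUBIC)[:600])
```

```text
(no output)
```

View pics/e_w2.png

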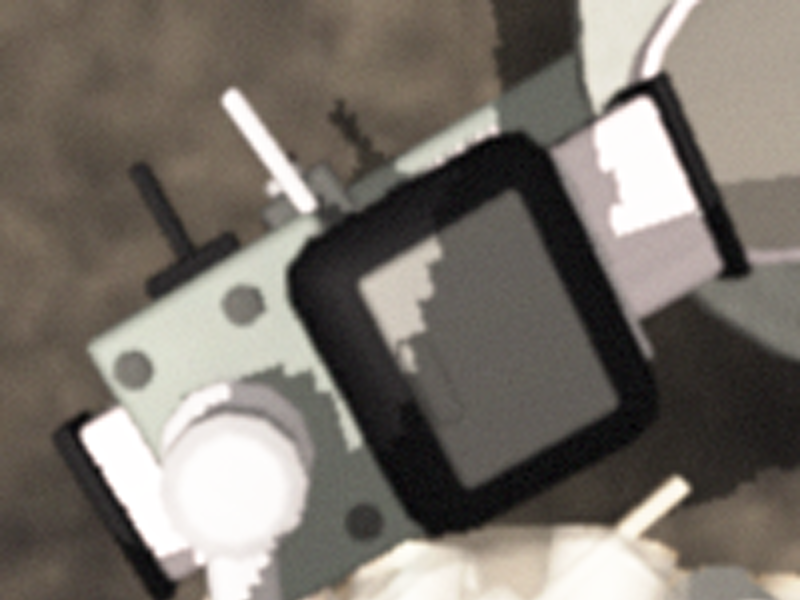

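Run:
```python
from h import *
np.set_printoptions(precision=4,suppress=True)
s=arm.state()
P=lambda u,v,z:atz("wrist",255+u/4,45+v/4,z,s)
pt,pb=P(137,170,.1),P(190,250,.1); ft,fb=P(230,95,.094),P(312,208,.094)
print(pt,ft)
an=lambda d:np.arctan2(d[1],d[0])
print("ptr",an(pb-pt),"fin",an(fb-ft))
H=[P(*p,.147) for p in((360,285),(518,190),(620,403),(468,488))]
print("head",an(H[3]-H[0]),an(H[2]-H[1]),an(H[1]-H[0])-np.pi/2,an(H[2]-H[3])-np.pi/2)
h=[P(*p,.125) for p in((134,370),(243,304),(364,520))]
print("holes",an(h[1]-h[0])-np.pi/2,an(h[2]-h[1]))
for z in(.145,.155,.165):print(z,P(235,480,z))
for ps in(.15,.18,.22):print(ps,(ft-pt)[:2]@[-np.sin(ps),np.cos(ps)],(ft-pt)[:2]@[np.cos(ps),np.sin(ps)])
```

```text
[0.3967 0.0568 0.1   ] [0.3897 0.0743 0.094 ]
ptr 0.3017670537069136 fin 0.3705101661473617
head 0.2310747162654406 0.22836868174556038 0.2369837424725414 0.23264679173993352
holes 0.23483663455531611 0.22872780206222615
0.145 [0.4413 0.0602 0.145 ]
0.155 [0.4396 0.0609 0.155 ]
0.165 [0.438  0.0616 0.165 ]
0.15 0.01832920294875677 -0.004315081412762252
0.18 0.01845038845141217 -0.0037633461609951203
0.22 0.018586123815879537 -0.0030225171358117687
```

Yaw is consistently 0.23 from the head, the plate holes and the pivot-to-hub line. The slide is 18.5 mm along station +y, which is tool (0.0092, 0.0160).

carry_out --pt "0.0025 0.004 0 0" --pt "0.0045 0.008 0 0" --pt "0.007 0.012 0 0" --pt "0.0092 0.016 0 0" --pt "0.0092 0.016 0 0" --pt "0.0092 0.016 0 0"

```text
clock: 5.8
position: [0.4808, 0.0697, 0.1745]
eef_rot: [0.456, 3.101, 0.012]
contact_force: [1.6, 2.5, -7.7]
finger_gap: 0.198
```

Run:
```python
from h import *
s=shot("wrist","pics/f_w.png");print(s["position"],s["clock"],s["contact_force"])
a=cv2.imread("pics/f_w.png")[45:215,255:455]; cv2.imwrite("pics/f_w2.png",cv2.resize(a,None,fx=4,fy=4,interpolation=cv2.INTER_CUBIC)[:600])
```

```text
[0.48076338 0.0697127  0.17445702] 5.8 [ 1.58207682  2.54788056 -7.66491707]
```

View pics/f_w2.png

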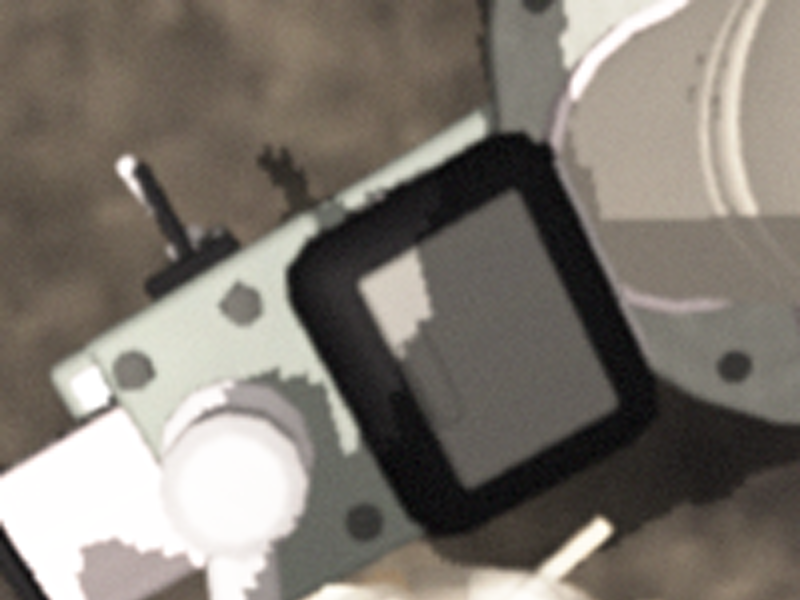

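The fin tip at (127,160) peeks out right under the pointer tip (137,170), so they're aligned within about 1 mm. I'll work out the closing arc.

Run:
```python
from h import *
np.set_printoptions(precision=4,suppress=True)
s=arm.state();M=R.from_rotvec(s["eef_rot"]).as_matrix();K=s["position"];h0=1.36
for h in [1.25,1.14,1.03,.92,.8,.68,.56,.44,.32,.23]:
    d=.045*np.array([np.sin(h)-np.sin(h0),-np.cos(h)+np.cos(h0),0]); print(h,M.T@d,round(h0-h,3))
```

```text
1.25 [-0.0001 -0.0049 -0.    ] 0.11
1.14 [ 0.0003 -0.0099 -0.0001] 0.22
1.03 [ 0.0012 -0.0147 -0.0001] 0.33
0.92 [ 0.0027 -0.0195 -0.0002] 0.44
0.8 [ 0.0049 -0.0244 -0.0002] 0.56
0.68 [ 0.0077 -0.029  -0.0003] 0.68
0.56 [ 0.011  -0.0333 -0.0004] 0.8
0.44 [ 0.0148 -0.0371 -0.0004] 0.92
0.32 [ 0.019  -0.0405 -0.0005] 1.04
0.23 [ 0.0224 -0.0427 -0.0005] 1.13
```

carry_out --pt "0 -0.005 0 0.11" --pt "0.0003 -0.01 0 0.22" --pt "0.0012 -0.0147 0 0.33" --pt "0.0027 -0.0195 0 0.44" --pt "0.0027 -0.0195 0 0.44"

```text
clock: 6.35
position: [0.4726, 0.0514, 0.1744]
eef_rot: [1.123, 2.928, 0.015]
contact_force: [2.4, -0.8, -6.8]
finger_gap: 0.193
```

Run:
```python
from h import *
np.set_printoptions(precision=4,suppress=True)
s=shot("wrist","pics/g_w.png");print(s["position"],s["clock"],s["contact_force"])
a=cv2.imread("pics/g_w.png")[45:215,225:425]; cv2.imwrite("pics/g_w2.png",cv2.resize(a,None,fx=4,fy=4,interpolation=cv2.INTER_CUBIC)[:600])
s=arm.state();M=R.from_rotvec(s["eef_rot"]).as_matrix();K=np.array([.4368,.0791,0]);h0=1.36
for h in [.8,.68,.56,.44,.32,.23]:
    d=K+.045*np.array([np.sin(h),-np.cos(h),0])-s["position"];d[2]=0; print(h,M.T@d,totool(K,h)[0][3])
```

```text
[0.4726 0.0514 0.1744] 6.35 [ 2.3568 -0.7639 -6.8473]
0.8 [ 0.0002 -0.0051 -0.0001] 0.0402
0.68 [ 0.0008 -0.0105 -0.0001] 0.1602
0.56 [ 0.002  -0.0158 -0.0002] 0.2802
0.44 [ 0.0038 -0.0208 -0.0002] 0.4002
0.32 [ 0.0062 -0.0257 -0.0003] 0.5202
0.23 [ 0.0083 -0.0291 -0.0003] 0.6102
```

View pics/g_w2.png

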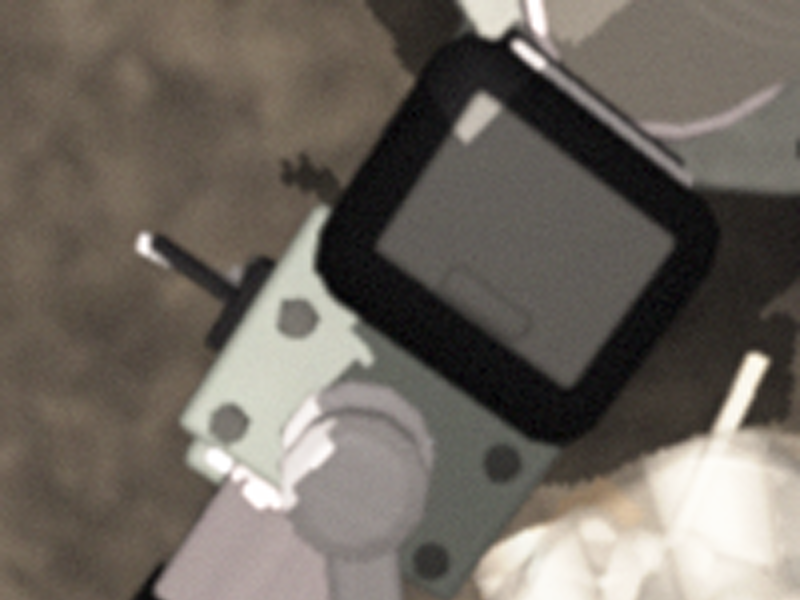

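Still aligned, and the lever is now past the clamping angle. I'll finish the swing.

carry_out --pt "0.0002 -0.005 0 0.12" --pt "0.0008 -0.0105 0 0.24" --pt "0.002 -0.0158 0 0.36" --pt "0.0038 -0.0208 0 0.48" --pt "0.0062 -0.0257 0 0.6" --pt "0.0083 -0.0291 0 0.65" --pt "0.0083 -0.0291 0 0.65" --pt "0.0083 -0.0291 0 0.65"

```text
clock: 7.2
position: [0.4485, 0.0348, 0.1745]
eef_rot: [1.995, 2.42, 0.018]
contact_force: [4.6, -2.1, -8.2]
finger_gap: 0.2
```

Run:
```python
from h import *
np.set_printoptions(precision=4,suppress=True)
s=shot("wrist","pics/i_w.png");print(s["position"],s["clock"],s["contact_force"],s["torque"],s["finger_gap"],s["q"])
K=np.array([.4368,.0791]);d=s["position"][:2]-K;print(np.arctan2(d[0],-d[1]),np.hypot(*d))
print(totool(s["position"],.23))
```

```text
[0.4485 0.0348 0.1745] 7.2 [ 4.6353 -2.0883 -8.166 ] [-0.4594 -0.6404 -0.1874] 0.19950786441301885 [-0.0823  0.1452  1.8908  0.0071  1.0947 -0.2774]
0.2582567309743401 0.04581862664581905
(array([ 0.    , -0.    , -0.    , -0.0383]), 'jaw heading', np.float64(0.192))
```

View pics/i_w.png

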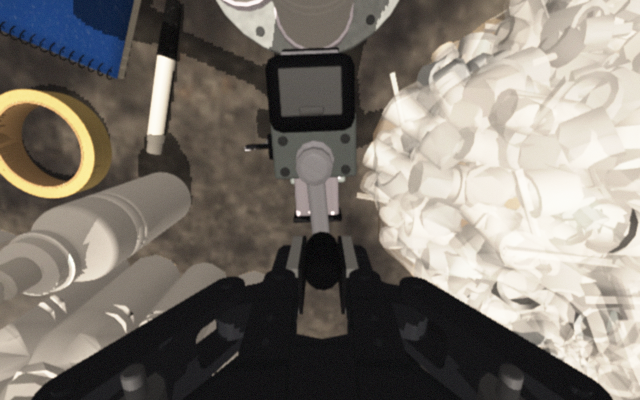

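The contact force is still only friction level, so it's not on the stop yet. I'll push on.

carry_out --pt "0 -0.002 0 0" --pt "0 -0.004 0 0" --pt "0 -0.004 0 0"

```text
clock: 7.55
position: [0.4477, 0.0346, 0.1746]
eef_rot: [1.992, 2.417, 0.026]
contact_force: [10.7, 1.6, -13.7]
finger_gap: 0.199
```

carry_out --pt "0 -0.002 0 0" --pt "0 -0.003 0 0" --pt "0 -0.003 0 0"

```text
clock: 7.85
position: [0.4477, 0.0346, 0.1746]
eef_rot: [1.99, 2.414, 0.034]
contact_force: [9.9, 1.2, -14.2]
finger_gap: 0.196
```

At the stop: the position stays put while the force rises to 10 N. Release, rise, and go over the hub.

carry_out --pt "0 0 0 0" --pt "0 0 0 0" --pt "0 0 0 0" --grip 0.1

```text
clock: 8.15
position: [0.4475, 0.0347, 0.1752]
eef_rot: [1.989, 2.415, 0.034]
contact_force: [-0.1, -0.0, 0.8]
finger_gap: 0.551
```

carry_out --pt "0 0 -0.03 0" --pt "0 0 -0.06 0" --pt "0 0 -0.1 0" --pt "0 0 -0.14 0" --pt "0 0 -0.18 0" --pt "0 0 -0.19 0" --pt "0 0 -0.19 0"

```text
clock: 8.85
position: [0.4433, 0.0332, 0.3673]
eef_rot: [1.986, 2.412, 0.038]
contact_force: [-0.0, 0.1, -0.9]
finger_gap: 0.546
```

Run:
```python
from h import *
np.set_printoptions(precision=4,suppress=True)
s=shot("wrist","pics/j_w.png");print(s["position"],s["clock"],s["contact_force"],s["q"])
print(totool([.4,.2293,.36],-.68))
a=cv2.imread("pics/j_w.png")[0:200,200:440]; cv2.imwrite("pics/j_w2.png",cv2.resize(a,None,fx=3,fy=3,interpolation=cv2.INTER_CUBIC))
```

```text
[0.4433 0.0332 0.3673] 8.85 [-0.0048  0.0503 -0.8558] [-0.0903  0.0121  1.5502  0.0105  1.552  -0.2837]
(array([ 0.2006, -0.0043,  0.0059,  0.8731]), 'jaw heading', np.float64(0.193))
```

View pics/j_w2.png

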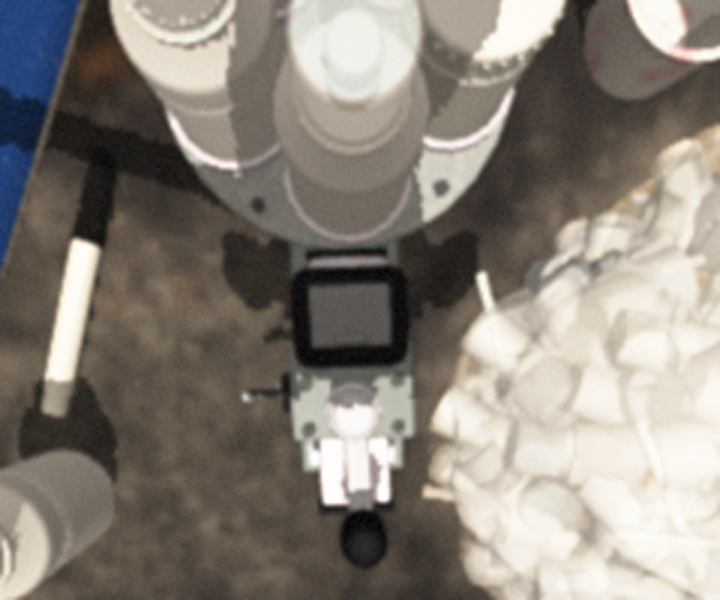

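Lever locked, and pointer and fin still coincide. A mist bottle is now in front of the head. Moving above the hub, jaws fully open.

carry_out --pt "0.03 0 0 0.13" --pt "0.06 0 0 0.26" --pt "0.09 0 0 0.39" --pt "0.12 0 0 0.52" --pt "0.15 0 0 0.65" --pt "0.18 0 0 0.78" --pt "0.2 -0.004 0 0.87" --pt "0.2 -0.004 0 0.87" --pt "0.2 -0.004 0 0.87" --grip 1

```text
clock: 9.8
position: [0.3995, 0.2283, 0.3642]
eef_rot: [2.828, 1.36, 0.034]
contact_force: [-0.1, -0.1, -1.1]
finger_gap: 0.998
```

Run:
```python
from h import *
np.set_printoptions(precision=4,suppress=True)
s=shot("wrist","pics/k_w.png");print(s["position"],s["clock"],s["q"])
print(totool([.4,.2293,.275],-.68))
```

```text
[0.3995 0.2283 0.3642] 9.8 [ 0.3691  0.0416  1.5266 -0.0019  1.5513  1.0432]
(array([-0.0006, -0.0019,  0.0896,  0.0044]), 'jaw heading', np.float64(-0.676))
```

View pics/k_w.png

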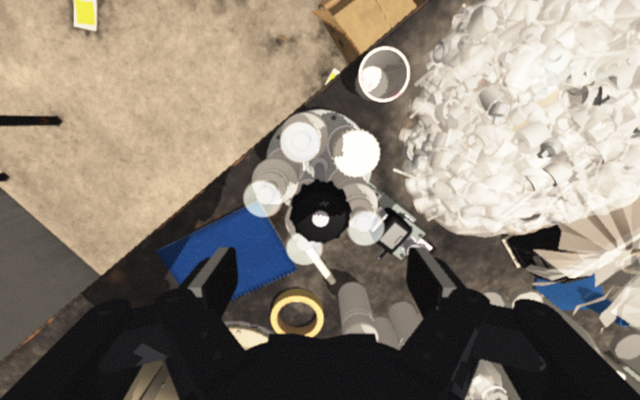

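Hub knob top at (320,219), jar lid at (356,153). The cup at (384,75) is undisturbed.

Run:
```python
from h import *
np.set_printoptions(precision=4,suppress=True)
s=arm.state()
hub=atz("wrist",320,218,.292,s);print("hub",hub, atz("wrist",319.5,211,.285,s))
for z in(.12,.14,.16):
    j=atz("wrist",356,153,z,s);d=j[:2]-[.4,.2293];print("jar",j,np.hypot(*d),np.arctan2(d[1],d[0]))
print(totool([.4,.2293,.275],-.68))
```

```text
hub [0.4022 0.2296 0.292 ] [0.4039 0.2321 0.285 ]
jar [0.4565 0.2217 0.12  ] 0.056974448784760184 -0.13462669770875
jar [0.4557 0.225  0.14  ] 0.05589189426657091 -0.07719671228292216
jar [0.455  0.2283 0.16  ] 0.05500057829397295 -0.017703276588539155
(array([-0.0006, -0.0019,  0.0896,  0.0044]), 'jaw heading', np.float64(-0.676))
```

carry_out --pt "0 -0.001 0.03 0" --pt "0 -0.002 0.06 0" --pt "-0.0003 -0.002 0.08 0" --pt "-0.0003 -0.002 0.089 0" --pt "-0.0003 -0.002 0.089 0"

```text
clock: 10.35
position: [0.3998, 0.2284, 0.2744]
eef_rot: [2.829, 1.357, 0.031]
contact_force: [0.5, -0.5, 0.4]
finger_gap: 0.997
```

carry_out --pt "0 0 0 0" --pt "0 0 0 0" --pt "0 0 0 0" --pt "0 0 0 0" --pt "0 0 0 0" --pt "0 0 0 0" --grip -1 --newtons 20

```text
clock: 10.95
position: [0.3999, 0.2289, 0.2755]
eef_rot: [2.83, 1.357, 0.034]
contact_force: [-1.7, 1.2, 5.5]
finger_gap: 0.501
```

carry_out --pt "0 0 0 0.1" --pt "0 0 0 0.22" --pt "0 0 0 0.35" --pt "0 0 0 0.48" --pt "0 0 0 0.61" --pt "0 0 0 0.74" --pt "0 0 0 0.87" --pt "0 0 0 1.0" --pt "0 0 0 1.12" --pt "0 0 0 1.22"

```text
clock: 11.95
position: [0.3994, 0.2306, 0.2753]
eef_rot: [-3.086, 0.513, -0.028]
contact_force: [-1.1, 6.6, -0.8]
finger_gap: 0.494
```

carry_out --pt "0 0 0 0.06" --pt "0 0 0 0.1" --pt "0 0 0 0.1" --pt "0 0 0 0.1"

```text
clock: 12.35
position: [0.3994, 0.2308, 0.2753]
eef_rot: [-3.056, 0.664, -0.027]
contact_force: [0.0, 2.2, 0.8]
finger_gap: 0.496
```

Run:
```python
from h import *
np.set_printoptions(precision=4,suppress=True)
s=shot("wrist","pics/l_w.png");print(s["position"],s["clock"],s["q"],s["contact_force"],s["eef_rot"],totool(s["position"])[1:])
shot("top","pics/l_t.png");shot("scene","pics/l_s.png")
a=cv2.imread("pics/l_t.png")[165:295,235:395]; cv2.imwrite("pics/l_t2.png",cv2.resize(a,None,fx=4.5,fy=4.5,interpolation=cv2.INTER_CUBIC))
a=cv2.imread("pics/l_s.png")[110:300,210:380]; cv2.imwrite("pics/l_s2.png",cv2.resize(a,None,fx=3.15,fy=3.15,interpolation=cv2.INTER_CUBIC))
```

```text
[0.3994 0.2308 0.2753] 12.35 [0.3714 0.0781 1.7027 0.0021 1.3388 2.3698] [0.0255 2.1977 0.7545] [-3.0563  0.6642 -0.0269] ('jaw heading', np.float64(-1.999))
```

View pics/l_w.png

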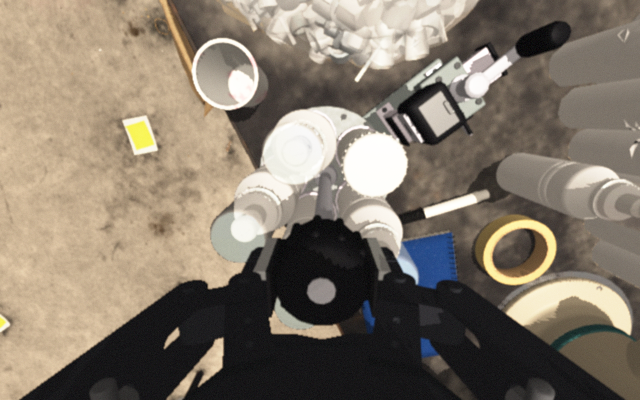

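View pics/l_t2.png

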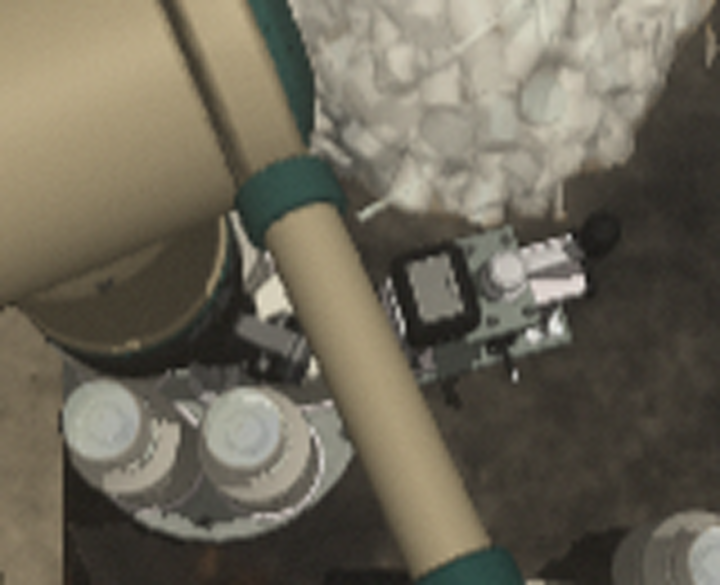

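View pics/l_s2.png

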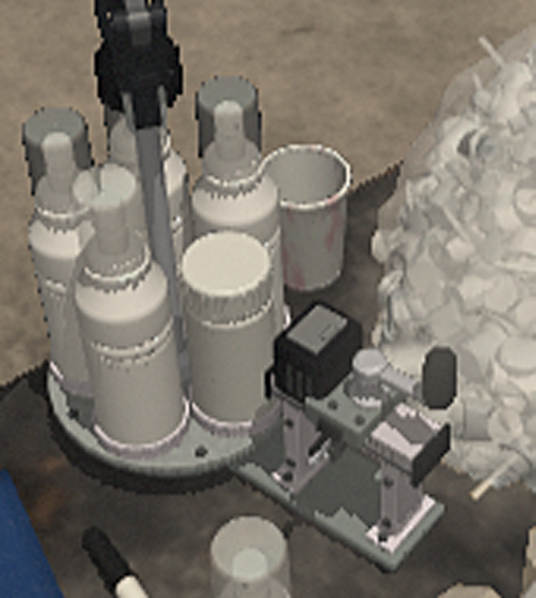

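The jar lid (375,165) now stands in front of the print head (434,110). I'll measure the residual offset in an enlarged crop.

Run:
```python
import cv2
a=cv2.imread("pics/l_w.png")[55:205,335:505]; cv2.imwrite("pics/l_w2.png",cv2.resize(a,None,fx=4,fy=4,interpolation=cv2.INTER_CUBIC))
```

```text
(no output)
```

View pics/l_w2.png

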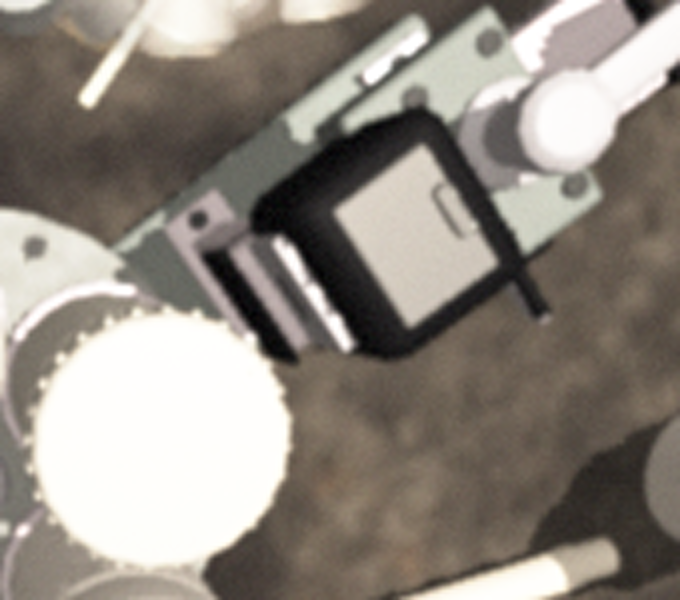

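Run:
```python
from h import *
np.set_printoptions(precision=4,suppress=True)
s=arm.state()
P=lambda u,v,z:atz("wrist",335+u/4,55+v/4,z,s)
an=lambda d:np.arctan2(d[1],d[0])
j=P(158,439,.162);print("jar",j,"r",np.hypot(*(j[:2]-[.4008,.2295])), "lid dia",np.linalg.norm(P(25,439,.162)-P(290,439,.162)))
H=[P(*p,.147) for p in((335,208),(425,145),(500,260),(410,328))]
c=np.mean(H,0);print("headc",c)
ps=[an(H[1]-H[0]),an(H[2]-H[3]),an(H[0]-H[3])-np.pi/2,an(H[1]-H[2])-np.pi/2];print(ps)
for z in (.15,.155,.16):print("pivot",P(567,122,z))
hub=np.array([.4008,.2295])
# image: which side
for i in H: print(i)
def ang(v):return np.arctan2(v[0],-v[1])
print("line hub->head",ang(c[:2]-hub),"hub->jar",ang(j[:2]-hub),"jar->head",ang(c[:2]-j[:2]))
o=np.array([.4433,.0332])
for psi in(.2,.22,.235,.25):
    print(psi,"x of jar rel head", (j-c)[:2]@[np.cos(psi),np.sin(psi)],"y",(j-c)[:2]@[-np.sin(psi),np.cos(psi)],"hub x",(hub-c[:2])@[np.cos(psi),np.sin(psi)])
```

```text
jar [0.4143 0.179  0.162 ] r 0.052244255040994 lid dia 0.05415904166648383
headc [0.4283 0.1131 0.147 ]
[np.float64(-1.3804006805132985), np.float64(-1.319007603598076), np.float64(-1.361802851852223), np.float64(-1.326004428641733)]
pivot [0.4372 0.0803 0.15  ]
pivot [0.4378 0.0827 0.155 ]
pivot [0.4383 0.0851 0.16  ]
[0.4407 0.1268 0.147 ]
[0.4447 0.1061 0.147 ]
[0.4167 0.0991 0.147 ]
[0.4112 0.1205 0.147 ]
line hub->head 0.23195732242304096 hub->jar 0.26185988079493105 jar->head 0.20877149794161382
0.2 x of jar rel head -0.000590971761162246 y 0.06737237000163991 hub x -0.003820734371162077
0.22 x of jar rel head 0.0007565040012529354 y 0.06737071462405939 hub x -0.0014297956659726396
0.235 x of jar rel head 0.0017669417199087753 y 0.06735178842628313 hub x 0.0003638359840088918
0.25 x of jar rel head 0.002776981884131868 y 0.0673177083602492 hub x 0.002157385772428949
```

The jar is about +1.3 mm off the head's centre line (tolerance 4 mm). I'll trim by 0.02 rad and firm the grip.

carry_out --pt "0 0 0 0.01" --pt "0 0 0 0.02" --pt "0 0 0 0.02" --pt "0 0 0 0.02" --pt "0 0 0 0.02" --newtons 30

```text
clock: 13.0
position: [0.3994, 0.2308, 0.2753]
eef_rot: [-3.049, 0.696, -0.027]
contact_force: [1.1, 3.0, 0.5]
finger_gap: 0.49
```

Run:
```python
from h import *
s=shot("wrist","pics/m_w.png");print(s["position"],s["clock"],s["q"],s["contact_force"],s["qvel"],s["finger_gap"],totool(s["position"])[1:])
a=cv2.imread("pics/m_w.png")[20:210,335:575]; cv2.imwrite("pics/m_w2.png",cv2.resize(a,None,fx=3.1,fy=3.1,interpolation=cv2.INTER_CUBIC))
shot("scene","pics/m_s.png")
a=cv2.imread("pics/m_s.png")[200:300,260:380]; cv2.imwrite("pics/m_s2.png",cv2.resize(a,None,fx=6,fy=6,interpolation=cv2.INTER_CUBIC))
```

```text
[0.39944736 0.23078095 0.27533451] 13.0 [3.71199030e-01 7.80717859e-02 1.70266572e+00 2.31132845e-03
 1.33873488e+00 2.39015610e+00] [1.10629471 2.95365776 0.52422656] [ 0.00145662  0.00056107 -0.001855   -0.00055663 -0.00057767  0.00013811] 0.490009946567798 ('jaw heading', np.float64(-2.019))
```

View pics/m_w2.png

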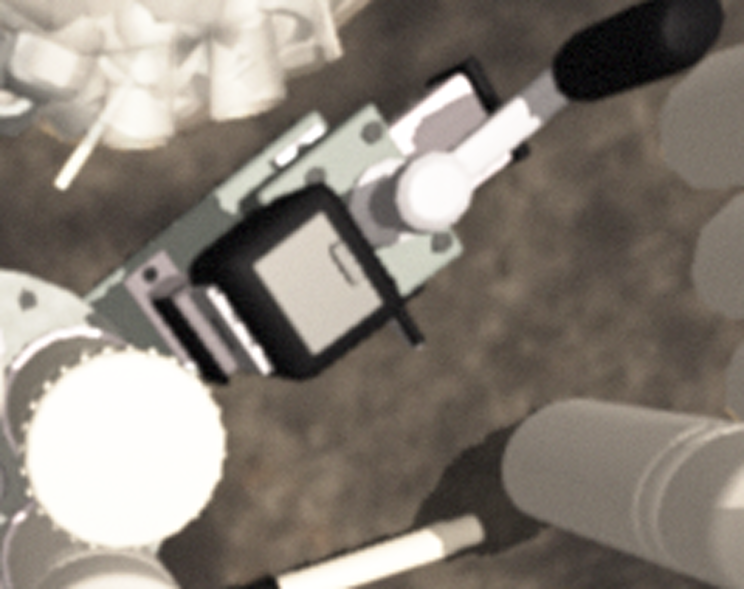

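View pics/m_s2.png

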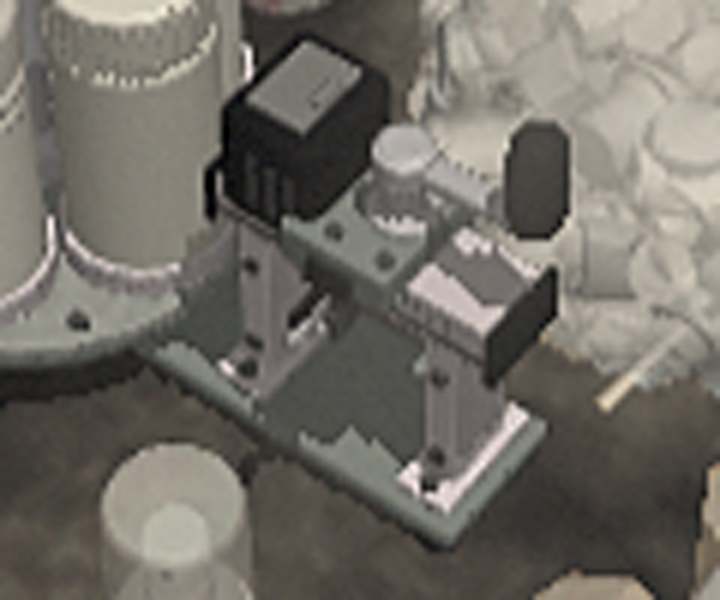

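The lever arm runs parallel to the rail, the pointer lies over the fin, the jar faces the head and the knob is gripped. Handing in.

Run:
```python
from plant import arm
print(arm.finish_job(), arm.state()["clock"])
```

```text
the job is handed in; nothing more can be done
the job is handed in; nothing more can be done
```

I handed the job in at about 13 s on the robot's clock (limit 64 s); no verdict was reported.

- **Clamp lever:** I swung it open to about 1.1 rad and later back to its stop. At the stop the knob did not move while the force rose to 10 N. In the last picture the lever arm runs parallel to the rail.
- **Carriage:** I slid it about 18.5 mm. In the wrist views the pointer lies over the index fin within about 1 mm.
- **Carousel:** I turned it about 1.34 rad by the hub knob until the jar stood in front of the print head. Before the last 0.02 rad trim the jar was 1 to 2 mm off the head's centre line and 67 mm from the centre of the head's top. I did not calculate the offset again after that trim, but the last picture looks right.
- **Finish:** The gripper still holds the hub knob, set to 30 N. The arm was standing still and the wrist force was about 3 N.
- **Cup:** It stood untouched in the scene and wrist views taken after the carousel turn; I did not measure its position.

**Disagreements:**
- The station yaw measured about 0.23 rad, outside the stated 0.08 to 0.18. The head's edges, the plate holes and the line from hub to pivot all agreed on it, so I worked with the measured value.
- The edges of the pointer and fin blades gave scattered yaw readings, 0.21 to 0.37 rad, which I did not use.
- Two estimates of the jar's angle differed by about 0.026 rad (1.3 mm), so I trimmed to a value between them.

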